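Third hand for a hamper crate handle

ROBOT

A 6-joint arm with a two-finger parallel gripper is mounted at the origin on the work surface. World frame = base frame: x ahead of the robot, y to its left, z up, the work surface at z = 0. Lengths are in mm, angles in rad, forces in N, time in s.
With the tool pointing down it reaches from about 350 to 975 mm from the base axis. Payload 7.1 kg.
Tool frame: the origin (TCP) lies at the very end of the fingers, on their centre line; the grasp point (between the pads) lies 19 mm behind it; z points along the fingers, y is the direction in which the jaws open and shut (so a half turn about z gives the same grasp; the last joint's range is limited). The gripper opens to 88 mm and grips with 3 to 60 N. Pads are 20 mm wide; open, the fingers measure 115 mm over their backs; the gripper's body (75 mm by 178 mm) begins 61 mm behind the grasp point.
Start: joints at [-1.133, 0.423, 1.63, -0, 1.089, -0.019], TCP at [275.688, -560.893, 222.675] pointing down, gripper open.
Joint ranges: [-3, 3], [-0.9, 2.11], [0.09, 2.58], [-1.31, 4.45], [0.11, 2.69], [-2.54, 2.54]. Speed limits (rad/s): [2.39, 2.39, 3.01, 3.14, 3.14, 3.14].

INTERFACE

Orientations are given as a rotation vector (axis times angle).
In Python, from workcell import monitor, vision, order, find_in, regions_of, place_of gives the robot as it stands. The module is installed in compiled form; this text tells all that it offers.
- The arm moves only by the tool carry_out, never from a script. Its argument "targets" is a list of rows, each a list of 3 entries, a list of its own where there are three numbers: the turn, a rotation vector about the world's x, y, z in degrees, then the shift along the world's x, y, z in mm, then the finger opening in mm, from 0 to 87.8. In form: [[[rx, ry, rz], [x, y, z], hand], ...]. A call has 1 to 10 rows; each row is the pose to reach, as a shift and turn from the pose commanded when the call began; what a row does not reach only later rows make up. A row lasts 1/12 s, in which the tool goes at most 41.7 mm and 7.16 degrees, less where a joint would pass 70% of its speed; a pose out of reach is approached as far as the arm can. A call with a gripper value outside its range is refused whole. The fingers move at their own pace and stop on an object; the grip force is fixed at half the most. Time passes only in rows, so rows that repeat a pose let the fingers close. It gives the time, the measured TCP pose, the force and the opening at its end, in the units of the state.
- monitor.get_obs(): the state, without advancing time (a new reading comes with each control period).
- vision.get_image(name): name is "scene" or "side" or "wrist"; returns the picture (420x560x3 uint8, red, green, blue); there is no depth.
- vision.camera_model(name): a dict with "K" (3x3 intrinsics, pixels), "rvec" (rotation vector, rad) and "tvec" (3), from world to camera coordinates, as OpenCV has them. Camera axes: x right, y down, z forward; pixel columns grow to the right and rows downward; lengths in mm; the calibration is good to about 2 mm. The wrist camera is an equidistant fisheye: a pixel r from the principal point sees the ray r / f radians off the axis. A picture is of the moment at which its call begins: read the wrist's pose just before it. camera_model takes no time and is no camera call; for the wrist camera it gives the pose at the moment of the call.
- order.close_job(): hands the job in, once; it reports no verdict.
Trained networks look in the newest picture that a camera, given by its name, has taken for a name from the list of things; names that differ only in an ending like _2 or _b are one class to them, and where a whole thing is asked for, a point or a joint stands for the part that bears it (a point fixed in the world has none). Each returns a list of dicts, best first, with "confidence" (0 to 1); they miss things now and then, are a little off and sometimes report something else, mostly with a low value. They report only what shows in the picture. A call takes as long as a camera call.
- find_in(query, camera): "point" ([x, y, z] in mm, in the coordinates of the camera as it stood for that picture, good to about 4 mm: the middle of the surface that is visible of it).
- regions_of(query, camera): "mask" (420x560 bool, what is visible of it).
- place_of(query, camera): "point" ([x, y, z] in mm, in the coordinates of the camera as it stood for that picture, good to about 4 mm: a listed point, or the origin of a listed thing).
The state is a dict: "t": time; "qpos": joint angles; "qvel": joint speeds; "joint_torque": joint torques, N m; "ee_pos": TCP position; "orientation": TCP orientation; "ft_force": force on the tool from outside, world axes, zero at the start; "moment": the same for the moment, N m; "width": finger opening in mm.
Only numpy, scipy, OpenCV 4.12 (cv2) and the standard library are available. Lean on these libraries where they do the work, as an engineer would, in place of code of your own. Each camera call takes 0.05 s, during which the arm holds its last target.

TASK

Pull the top drawer of the small cabinet out to its stop and leave it out, take the dark wooden crate handle from it, and press the handle's flat back squarely against the pine crate, upright and inside the blue painted frame, so that I can screw it on from inside the crate. The crate sits on a sprung sled: push it back until the black pointers stand in the green zone, never to the end of the sled's travel, and leave the two pump bottles and the screw jar where they stand. Finish while still gripping the handle and holding that steady push; do not let go.

Things in the scene. Friction and masses are not known exactly. Their poses are not given: they have to be found in the camera images.
- cabinet_drawer0 (a joint): Top drawer: 0 closed, grows as it slides out towards the robot, along -x of the point below; the stop is at 0.134 m. Starts up to 20 mm open. It slides with about 1 N of friction and stays where it is left. Inside 155 mm deep, 218 mm wide; inner floor 107 mm, wall tops 172 mm, white front panel top 181 mm above the table.
- cabinet_drawer0_handle (a point): Middle of the top drawer's dark bar handle: a round bar 11 mm thick, about 120 mm long along its y, 35 mm in front of the drawer's front, 156 mm above the table; x points into the cabinet. The cabinet (fixed, two white drawers, 200 deep, 260 wide, 194 high) stands left or right, a little turned; the crate has the other side.
- handle: Dark wooden crate handle, about 0.16 kg, 60 mm high, T-shaped from above: back plate 14 mm thick (x), 130 wide (y); in its middle a grip lug 30 wide (y), 50 deep (x). Origin: under the lug's centre, on the underside; x points from lug to plate (flat back at x = +39 mm), z up. Starts upright on the top drawer's floor, lug towards the drawer front within 0.3 rad; hidden until the drawer is out.
- handle_grip (a point): Good grip point: centre of the lug, 38 mm above the handle's underside; grip across the lug's 30 mm width (along the handle's y).
- handle_back (a point): Centre of the handle's flat back face (39 mm along x, 30 mm above the underside). Axes as handle.
- crate: Open-topped pine crate on the sled, 200 mm deep (x), 220 wide (y), 140 high, its top 169 mm above the table. Origin: bottom edge of its front face, middle. Its front face (facing its own -x, towards the robot) carries the blue painted frame. It moves only along its own x, with the sled. In front of the face the jig's board reaches 30 mm further, 18 mm high.
- crate_mark (a point): Centre of the blue painted frame on the crate's front face, 99 mm above the table; the frame's clear inside is 150 mm wide and 80 mm high, so that the handle's back plate (130 x 60 mm) has 10 mm all round. Blue ticks on the top edge of the front wall stand above the frame's two sides. Axes as crate (x into the crate, z up).
- sled (a joint): Travel of the crate's sprung sled along the crate's +x, m: 0 at rest, end of travel 0.045. Spring 500 N/m from zero (plus about 0.3 N friction): the push in N is 500 x travel. Black pointers on both sides of the crate show the travel on strips: white under 12 mm, green from 12 to 30 mm (6 to 15 N), red above.
- lotion: White pump bottle, black head, 64 mm across, 186 high. Bystander. Origin: centre of its underside, as for all bystanders.
- soap: Clear pump bottle, blue head, 64 mm across, 186 high. Bystander.
- screw_jar: Jar with steel lid, 60 mm across, 65 high, in the middle near the robot. Bystander.

How it is judged:
By the outcome, as a careful person would: the job done as asked, in the order asked, and still so for the second after the job is handed in, while the arm keeps its last pose, push and grip.
It also fails if it takes over 56 s, if anything falls off the work surface, if the arm or the gripper's body presses on something with over 40 N, if the wrist force passes 120 N, or if a joint passes its speed limit or range.

## Working session

There is one attempt and no reset: what is moved stays moved. The work goes in short steps, Python scripts to look and compute and a tool call to move; the robot and the scene stay as the last step left them, time stands still between calls to the robot, and variables do not carry over. Pictures are saved under pics/ and viewed, and the job is handed in when it is done.

Besides the shell and the picture viewer there is one more tool, called by a JSON object that holds its "name" and its "arguments". carry_out: Moves the arm, as the interface text tells. Its arguments: {"type":"object","properties":{"targets":{"type":"array","items":{"type":"array"}}},"required":["targets"]}

```bash
mkdir -p pics; ls
cat > h.py <<'E'
import numpy as np, cv2
from workcell import monitor, vision, order, find_in, regions_of, place_of
def cam(n):
    m=vision.camera_model(n); R=cv2.Rodrigues(np.array(m["rvec"],float))[0]; return np.array(m["K"]),R,np.array(m["tvec"],float).ravel()
def toW(n,p):
    K,R,t=cam(n); return R.T@(np.array(p)-t)
def save(n,f,im=None):
    im=vision.get_image(n) if im is None else im
    cv2.imwrite(f"pics/{f}.png",im[:,:,::-1]); return im
def proj(n,P):
    K,R,t=cam(n); P=np.atleast_2d(P); c=P@R.T+t
    if n!="wrist":
        u=c@K.T; return u[:,:2]/u[:,2:]
    r=np.linalg.norm(c[:,:2],axis=1); th=np.arctan2(r,c[:,2]); s=th/np.maximum(r,1e-9)
    return np.c_[K[0,0]*c[:,0]*s+K[0,2],K[1,1]*c[:,1]*s+K[1,2]]
def ray(n,uv):
    K,R,t=cam(n); uv=np.atleast_2d(uv).astype(float); x=(uv[:,0]-K[0,2])/K[0,0]; y=(uv[:,1]-K[1,2])/K[1,1]
    if n!="wrist": d=np.c_[x,y,np.ones(len(x))]
    else:
        th=np.hypot(x,y); s=np.sin(th)/np.maximum(th,1e-9); d=np.c_[x*s,y*s,np.cos(th)]
    return -R.T@t, d@R
def atz(n,uv,z):
    o,d=ray(n,uv); return o+d*((z-o[2])/d[:,2:])
def st():
    o=monitor.get_obs(); print("t",round(o["t"],2),"p",np.round(o["ee_pos"],1),"rv",np.round(o["orientation"],3),"F",np.round(o["ft_force"],1),"M",np.round(o["moment"],2),"w",np.round(o["width"],1),"q",np.round(o["qpos"],2)); return o
E
python3 - <<'E'
from h import *
st()
for n in ["scene","side","wrist"]:
    save(n,n+"0"); K,R,t=cam(n); print(n,K.round(1).tolist(),(-R.T@t).round(0),R[2].round(2))
    for q in ["cabinet_drawer0_handle","crate","crate_mark","lotion","soap","screw_jar","handle"]:
        print(q,[(round(r["confidence"],2),toW(n,r["point"]).round(0).tolist()) for r in place_of(q,n)[:2]])
st()
E
```

```text
pics
t 0.0 p [ 275.5 -560.4  221.9] rv [-3.059e+00 -7.110e-01  1.000e-03] F [0.7 0.1 0.2] M [0.07 0.   0.01] w 87.8 q [-1.13  0.42  1.63 -0.    1.09 -0.02]
scene [[408.8, 0.0, 282.6], [0.0, 408.8, 213.7], [0.0, 0.0, 1.0]] [1486. -553.  983.] [-0.66  0.41 -0.63]
cabinet_drawer0_handle [(0.68, [593.0, -208.0, 160.0])]
crate [(0.78, [585.0, 210.0, 33.0])]
crate_mark [(0.63, [582.0, 205.0, 98.0])]
lotion [(0.89, [486.0, 449.0, -1.0])]
soap [(0.68, [525.0, -505.0, 3.0])]
screw_jar [(0.65, [426.0, -3.0, 2.0])]
handle []
side [[489.8, 0.0, 279.4], [0.0, 489.8, 210.2], [0.0, 0.0, 1.0]] [  65. 1093.  853.] [ 0.37 -0.77 -0.53]
cabinet_drawer0_handle [(0.9, [587.0, -210.0, 157.0])]
crate [(0.63, [578.0, 210.0, 26.0])]
crate_mark [(0.84, [582.0, 213.0, 101.0])]
lotion [(0.94, [479.0, 454.0, -1.0])]
soap [(0.73, [528.0, -506.0, -3.0])]
screw_jar [(0.56, [424.0, 1.0, -4.0])]
handle [(0.45, [702.0, -235.0, 109.0])]
wrist [[325.2, 0.0, 276.6], [0.0, 325.2, 213.3], [0.0, 0.0, 1.0]] [ 343. -528.  384.] [-0.25 -0.12 -0.96]
cabinet_drawer0_handle []
crate []
crate_mark []
lotion []
soap []
screw_jar []
handle []
t 1.2 p [ 275.7 -560.9  222.7] rv [-3.06  -0.711  0.   ] F [ 0.5 -0.3 -0.2] M [0.01 0.06 0.01] w 88.1 q [-1.13  0.42  1.63 -0.    1.09 -0.02]
```

View pics/scene0.png

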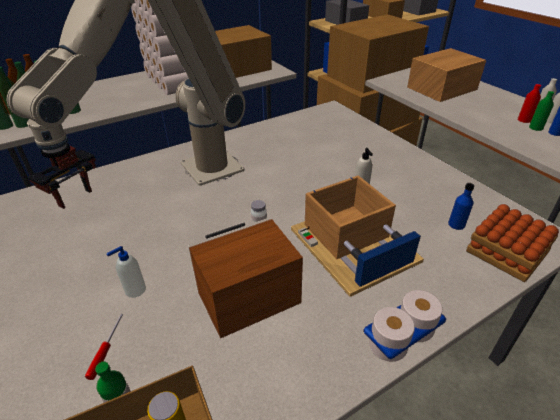

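View pics/side0.png

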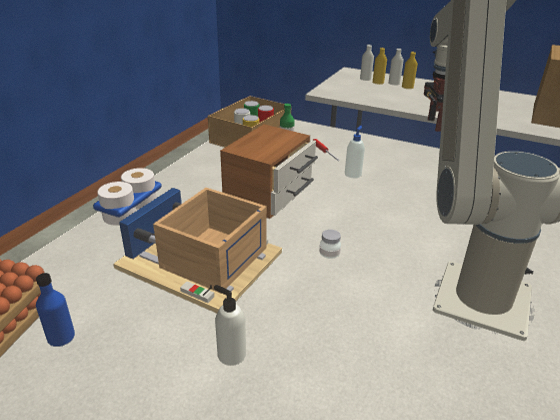

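View pics/wrist0.png

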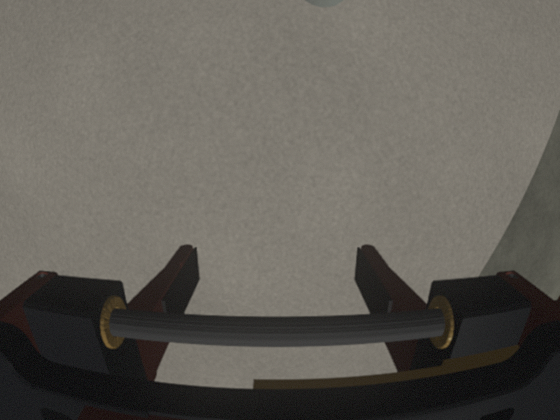

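Scene: cabinet at (245,275), crate (350,215), jar (258,210), soap (130,270), lotion (365,165). The side view shows the bar handles (303,163) and the blue frame (245,248). I'll zoom in for orientation.

Run:
```python
from h import *
im=cv2.imread('pics/side0.png')
cv2.imwrite('pics/z1.png',cv2.resize(im[110:230,205:345],(840,720),interpolation=cv2.INTER_CUBIC)[:600,:800])
cv2.imwrite('pics/z2.png',cv2.resize(im[180:310,110:290],(792,572),interpolation=cv2.INTER_CUBIC))
im=cv2.imread('pics/scene0.png')
cv2.imwrite('pics/z3.png',cv2.resize(im[170:330,180:400],(792,576),interpolation=cv2.INTER_CUBIC))
```

```text
(no output)
```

View pics/z1.png

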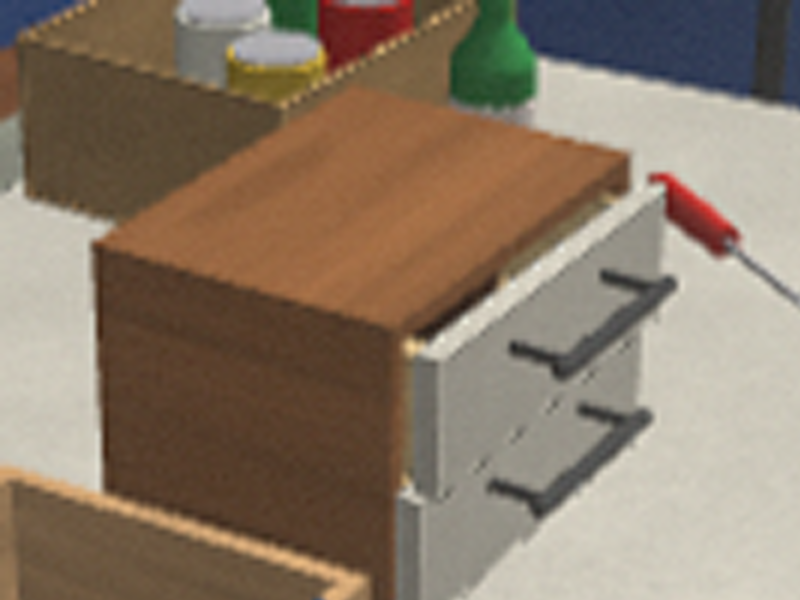

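View pics/z2.png

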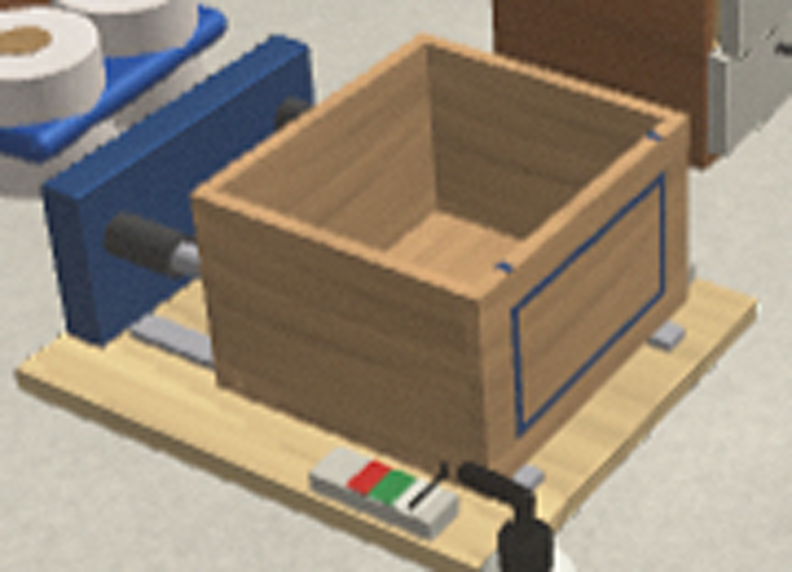

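View pics/z3.png

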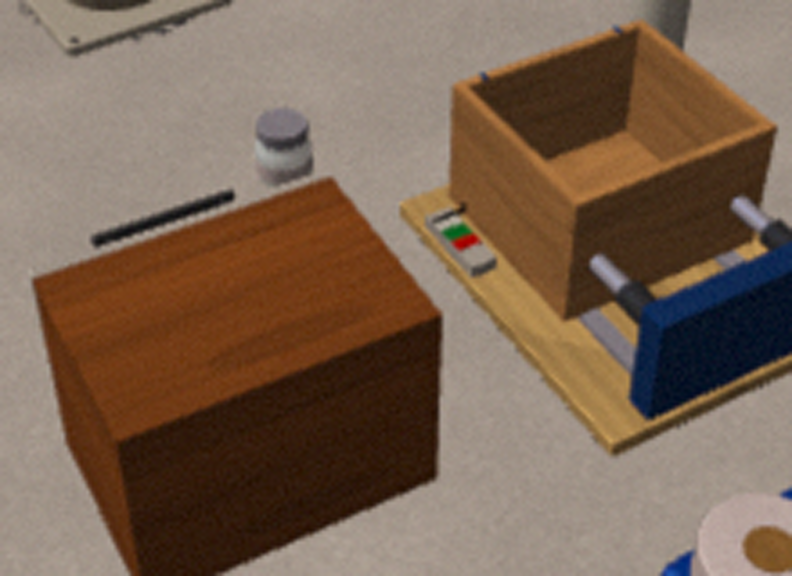

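```bash
cat > fit.py <<'E'
from h import *
from scipy.optimize import least_squares
s1=lambda l:np.array([[205+u/6,110+v/6] for u,v in l])
s2=lambda l:np.array([[110+u/4.4,180+v/4.4] for u,v in l])
s3=lambda l:np.array([[180+u/3.6,170+v/3.6] for u,v in l])
def fit(local,obs,x0):
    def P(p):
        c,s=np.cos(p[2]),np.sin(p[2]); R=np.array([[c,-s,0],[s,c,0],[0,0,1]]); return local@R.T+[p[0],p[1],0]
    f=lambda p:np.concatenate([(proj(n,P(p))-o).ravel() for n,o in obs])
    for n,o in obs:
        r=least_squares(lambda p:(proj(n,P(p))-o).ravel(),x0); print(n,r.x.round(3),np.abs(r.fun).max().round(1))
    r=least_squares(f,x0); print("both",r.x.round(3),r.fun.round(1)); return r.x
if __name__=="__main__":
    z=194 # order FL,FR,BR,BL ; origin: front middle
    L=np.array([[0,130,z],[0,-130,z],[200,-130,z],[200,130,z.__float__()]])
    print("cabinet");fit(L,[("side",s1([(400,330),(630,155),(355,88),(95,245)])),("scene",s3([(333,180),(35,283),(118,440),(440,318)]))],[640,-220,-.1])
    print("handle bar");fit(np.array([[0,60,156.],[0,-60,156]]),[("side",s1([(565,366),(670,285)])),("scene",s3([(232,194),(97,240)]))],[590,-210,-.1])
    z=169.
    L=np.array([[0,110,z],[0,-110,z],[200,-110,z],[200,110,z]])
    print("crate");fit(L,[("side",s2([(480,298),(687,118),(425,38),(195,195)])),("scene",s3([(640,25),(455,88),(575,208),(775,128)]))],[580,210,.1])
    L=np.array([[0,78,139.],[0,-78,139],[0,-78,59],[0,78,59]])
    print("frame");fit(L,[("side",s2([(515,310),(663,178),(663,292),(520,432)]))],[580,210,.1])
E
python3 fit.py
```

```text
cabinet
side [ 6.39249e+02 -2.07720e+02 -7.80000e-02] 2.8
scene [ 6.44397e+02 -2.08347e+02 -8.20000e-02] 3.2
both [ 6.42016e+02 -2.08577e+02 -8.00000e-02] [ 0.2  0.1  2.2  0.1 -1.9 -1.2 -2.9 -1.4 -1.5 -2.7 -1.6 -3.6 -0.2  2.
  1.6  0.6]
handle bar
side [ 5.88351e+02 -2.08492e+02 -7.90000e-02] 0.4
scene [ 5.91050e+02 -2.04387e+02 -7.80000e-02] 0.5
both [ 5.88809e+02 -2.05105e+02 -7.80000e-02] [-0.7  0.8 -0.4 -0.  -1.   0.  -0.1 -0.6]
crate
side [ 5.80399e+02  2.11029e+02 -5.20000e-02] 1.2
scene [ 5.88817e+02  2.06023e+02 -5.30000e-02] 1.1
both [ 5.83464e+02  2.08748e+02 -5.20000e-02] [-0.4  0.   0.3 -1.  -0.8 -1.8 -1.2 -0.9 -0.2 -1.8 -1.3 -1.3 -0.1 -1.
  0.1 -0.7]
frame
side [ 5.81859e+02  2.10144e+02 -5.70000e-02] 1.1
both [ 5.81859e+02  2.10144e+02 -5.70000e-02] [ 0.   1.  -0.   0.8 -0.  -0.7  0.  -1.1]
```

{"name": "carry_out", "arguments": {"targets": [[[0,0,59.4],[313,354,20],30],[[0,0,59.4],[313,354,20],30],[[0,0,59.4],[313,354,20],30],[[0,0,59.4],[313,354,20],30],[[0,0,59.4],[313,354,20],30],[[0,0,59.4],[313,354,20],30],[[0,0,59.4],[313,354,20],30],[[0,0,59.4],[313,354,20],30],[[0,0,59.4],[313,354,20],30],[[0,0,59.4],[313,354,20],30]]}}

```text
t: 2.03
ee_pos: [552.6, -247.3, 240.6]
orientation: [2.303, 2.137, 0.0]
ft_force: [1.5, -0.8, -1.2]
width: 30.4
```

{"name": "carry_out", "arguments": {"targets": [[[0,0,0],[0,0,0],30],[[0,0,0],[0,0,0],30]]}}

```text
t: 2.2
ee_pos: [552.7, -247.3, 240.3]
orientation: [2.301, 2.138, 0.0]
ft_force: [-0.6, -0.8, -1.0]
width: 29.7
```

Run:
```python
from h import *
o=st(); R=cv2.Rodrigues(o["orientation"])[0]; print(R.round(3)); save("wrist","w1")
for q in ["cabinet_drawer0_handle"]:
        for f in [place_of]:
            print(q,[(round(r["confidence"],2),toW("wrist",r["point"]).round(1).tolist()) for r in f(q,"wrist")[:2]])
m=regions_of("cabinet_drawer0_handle","wrist")
print([(r["confidence"],r["mask"].sum()) for r in m])
```

```text
t 2.2 p [ 552.7 -247.3  240.3] rv [2.301 2.138 0.   ] F [-0.6 -0.8 -1. ] M [-0.08 -0.03 -0.04] w 29.7 q [-0.44  0.38  1.66 -0.    1.11 -0.37]
[[ 0.073  0.997  0.   ]
 [ 0.997 -0.073 -0.   ]
 [-0.     0.    -1.   ]]
cabinet_drawer0_handle [(0.91, [594.0, -207.7, 154.4])]
[(0.58, np.int64(18614))]
```

View pics/w1.png

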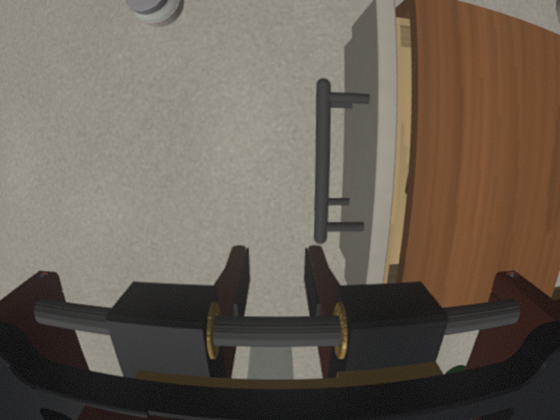

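Run:
```python
from h import *
p=atz("wrist",[(323,80),(320.5,242)],156); print(p.round(1),p.mean(0).round(1),np.linalg.norm(p[0]-p[1]), np.arctan2(*(p[0]-p[1])[:2]))
# panel front edge top z=181
p=atz("wrist",[(378,60),(377,140),(362,280)],181); print(p.round(1))
```

```text
[[ 593.4 -144.6  156. ]
 [ 584.7 -272.   156. ]] [ 589.  -208.3  156. ] 127.63048460870542 0.06848519892490276
[[ 629.5 -133.9  181. ]
 [ 625.2 -190.4  181. ]
 [ 613.8 -297.   181. ]]
```

Wrist view: the bar runs (323,80)–(320,242), so its middle is at about (589, -208), which agrees with the fits.

{"name": "carry_out", "arguments": {"targets": [[[0,0,0],[20,20,-5],30],[[0,0,0],[36.5,39.5,-20],30],[[0,0,0],[36.5,39.5,-40],30],[[0,0,0],[36.5,39.5,-60],30],[[0,0,0],[36.5,39.5,-80],30],[[0,0,0],[36.5,39.5,-95],30],[[0,0,0],[36.5,39.5,-102],30],[[0,0,0],[36.5,39.5,-102],30]]}}

```text
t: 3.02
ee_pos: [586.1, -210.5, 136.6]
orientation: [-2.306, -2.13, 0.003]
ft_force: [-0.8, -0.5, -0.7]
width: 29.9
```

Run:
```python
from h import *
o=st(); save("wrist","w2"); im=save("side","s2")
cv2.imwrite('pics/s2z.png',cv2.resize(im[80:230,205:385,::-1],(792,660),interpolation=cv2.INTER_CUBIC)[:600])
```

```text
t 3.02 p [ 586.1 -210.5  136.6] rv [-2.306 -2.13   0.003] F [-0.8 -0.5 -0.7] M [-0.02 -0.01  0.02] w 29.9 q [-0.36  0.53  1.69 -0.    0.93 -0.28]
```

View pics/w2.png

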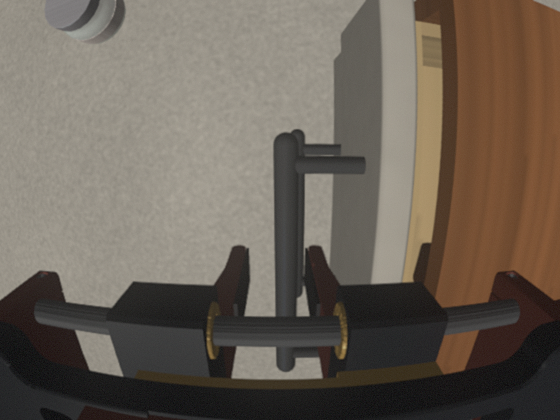

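View pics/s2z.png

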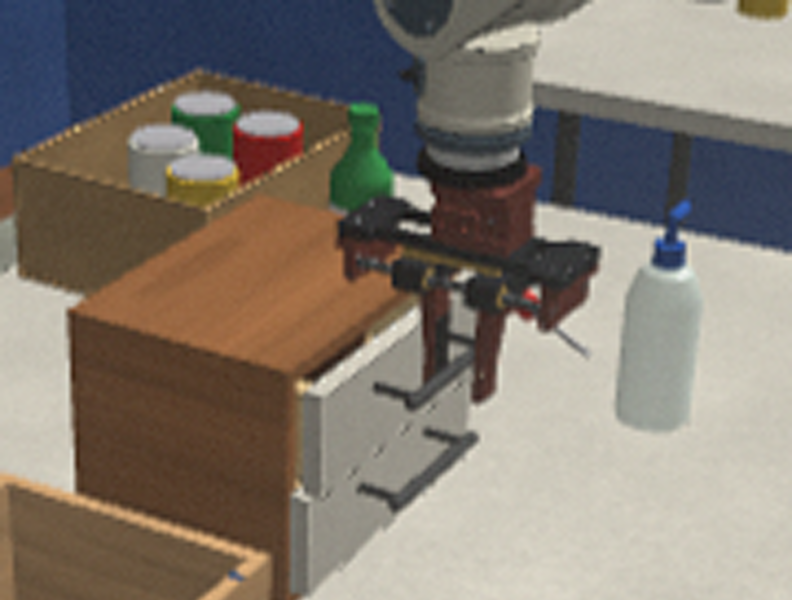

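{"name": "carry_out", "arguments": {"targets": [[[0,0,0],[0,0,0],8],[[0,0,0],[0,0,0],8],[[0,0,0],[0,0,0],8],[[0,0,0],[0,0,0],8],[[0,0,0],[0,0,0],8]]}}

```text
t: 3.53
ee_pos: [588.6, -209.9, 139.3]
orientation: [2.304, 2.133, 0.001]
ft_force: [-0.5, -1.5, 4.3]
width: 10.0
```

{"name": "carry_out", "arguments": {"targets": [[[0,0,0],[-8,0.6,0],6],[[0,0,0],[-20,1.5,0],6],[[0,0,0],[-35,2.7,0],6],[[0,0,0],[-50,3.9,0],6],[[0,0,0],[-65,5.1,0],6],[[0,0,0],[-80,6.2,0],6],[[0,0,0],[-92,7.2,0],6],[[0,0,0],[-100,7.8,0],6],[[0,0,0],[-105,8.2,0],6],[[0,0,0],[-108,8.4,0],6]]}}

```text
t: 4.37
ee_pos: [479.8, -202.2, 139.3]
orientation: [2.303, 2.132, 0.0]
ft_force: [0.7, -5.4, 4.7]
width: 10.0
```

{"name": "carry_out", "arguments": {"targets": [[[0,0,0],[-3,0.3,0],6],[[0,0,0],[-6,0.5,0],6],[[0,0,0],[-8,0.6,0],6]]}}

```text
t: 4.62
ee_pos: [472.3, -201.7, 139.3]
orientation: [2.303, 2.132, 0.0]
ft_force: [1.5, -5.8, 4.4]
width: 9.9
```

{"name": "carry_out", "arguments": {"targets": [[[0,0,0],[-3,0.2,0],6],[[0,0,0],[-6,0.5,0],6],[[0,0,0],[-8,0.6,0],6],[[0,0,0],[-8,0.6,0],6]]}}

```text
t: 4.95
ee_pos: [467.3, -201.4, 139.4]
orientation: [2.3, 2.128, 0.006]
ft_force: [11.5, -4.1, -3.9]
width: 10.0
```

Force 11.5 N at the stop: the drawer is fully out (121 mm pulled). Now release and rise.

{"name": "carry_out", "arguments": {"targets": [[[0,0,0],[2,0,0],30],[[0,0,0],[2,0,0],30],[[0,0,0],[2,0,0],30],[[0,0,0],[2,0,0],30],[[0,0,0],[2,0,20],30],[[0,0,0],[2,0,45],30],[[0,0,0],[2,0,75],30],[[0,0,0],[2,0,110],30]]}}

```text
t: 5.62
ee_pos: [464.3, -199.2, 248.1]
orientation: [-2.303, -2.131, 0.002]
ft_force: [0.0, 0.0, 0.1]
width: 29.8
```

Run:
```python
from h import *
st(); im=save("side","s3"); save("scene","c3")
for n in ["side","scene"]:
  vision.get_image(n)
  for q in ["handle","handle_grip","cabinet_drawer0_handle","handle_back"]:
    print(n,q,[(round(r["confidence"],2),toW(n,r["point"]).round(1).tolist()) for r in place_of(q,n)[:2]])
```

```text
t 5.62 p [ 464.3 -199.2  248.1] rv [-2.303e+00 -2.131e+00  2.000e-03] F [0.  0.  0.1] M [-0.04 -0.09  0.02] w 29.8 q [-0.43  0.22  1.86  0.    1.06 -0.35]
side handle [(0.7, [576.5, -225.6, 109.7])]
side handle_grip [(0.58, [579.8, -227.8, 147.1])]
side cabinet_drawer0_handle [(0.62, [465.5, -197.9, 158.8])]
side handle_back [(0.68, [619.2, -233.3, 141.7])]
scene handle [(0.78, [583.0, -229.5, 109.3])]
scene handle_grip [(0.7, [583.3, -229.2, 105.5]), (0.66, [580.3, -230.6, 147.7])]
scene cabinet_drawer0_handle [(0.95, [468.2, -199.9, 160.2]), (0.62, [584.9, 209.2, 26.9])]
scene handle_back [(0.55, [619.9, -235.0, 143.1])]
```

View pics/s3.png

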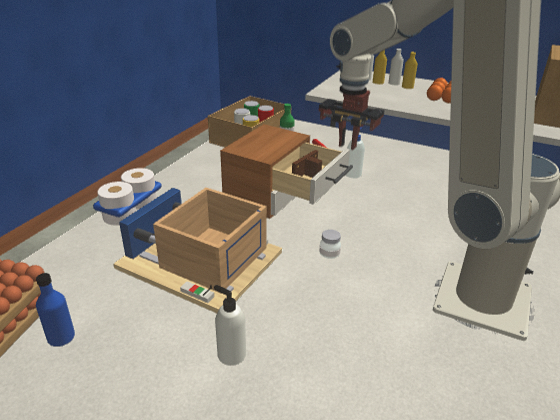

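View pics/c3.png

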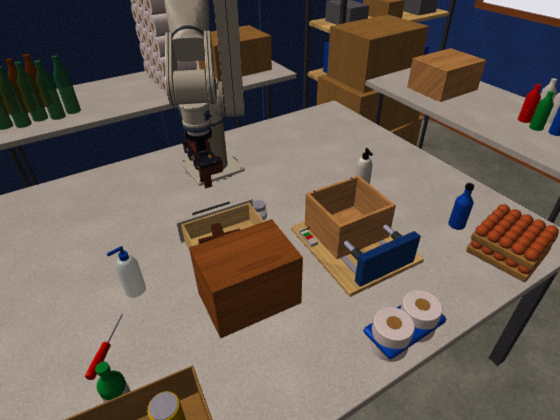

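Drawer open, bottles and jar still in place; the T handle is inside at about (580,-228). Next I hover over it, turned, with the camera above.

{"name": "carry_out", "arguments": {"targets": [[[0,0,-90],[46,-26,30],70],[[0,0,-90],[46,-26,30],70],[[0,0,-90],[46,-26,30],70],[[0,0,-90],[46,-26,30],70],[[0,0,-90],[46,-26,30],70],[[0,0,-90],[46,-26,30],70],[[0,0,-90],[46,-26,30],70],[[0,0,-90],[46,-26,30],70],[[0,0,-90],[46,-26,30],70],[[0,0,-90],[46,-26,30],70]]}}

```text
t: 7.05
ee_pos: [511.8, -225.9, 277.8]
orientation: [-3.119, -0.372, 0.001]
ft_force: [-0.4, 0.7, -1.1]
width: 69.7
```

{"name": "carry_out", "arguments": {"targets": [[[0,0,-10],[0,0,0],70],[[0,0,-18.5],[0,0,0],70],[[0,0,-18.5],[0,0,0],70],[[0,0,-18.5],[0,0,0],70]]}}

```text
t: 7.38
ee_pos: [511.8, -225.9, 277.9]
orientation: [-3.139, 0.129, 0.001]
ft_force: [0.2, 0.1, 0.4]
width: 70.4
```

Run:
```python
from h import *
o=st(); print(cv2.Rodrigues(o["orientation"])[0].round(3)); save("wrist","w4")
for q in ["handle","handle_grip","handle_back"]:
    print(q,[(round(r["confidence"],2),toW("wrist",r["point"]).round(1).tolist()) for r in place_of(q,"wrist")[:2]])
```

```text
t 7.38 p [ 511.8 -225.9  277.9] rv [-3.139e+00  1.290e-01  1.000e-03] F [0.2 0.1 0.4] M [0.03 0.01 0.04] w 70.4 q [-0.44  0.27  1.72 -0.    1.15  1.22]
[[ 0.997 -0.082 -0.001]
 [-0.082 -0.997  0.   ]
 [-0.001 -0.    -1.   ]]
handle []
handle_grip [(0.97, [578.7, -227.8, 147.5])]
handle_back [(0.71, [620.2, -240.8, 139.9])]
```

View pics/w4.png

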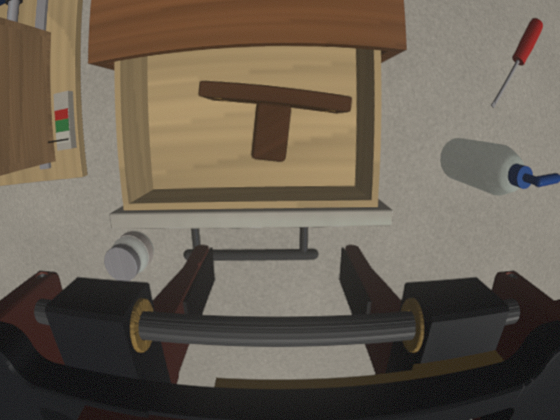

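Run:
```python
from h import *
im=cv2.imread('pics/w4.png'); cv2.imwrite('pics/w4z.png',cv2.resize(im[70:170,190:360],None,fx=4.5,fy=4.5,interpolation=cv2.INTER_CUBIC))
K,R,t=cam("wrist"); print(-R.T@t)
```

```text
[ 586.99307206 -231.62132063  439.48997297]
```

View pics/w4z.png

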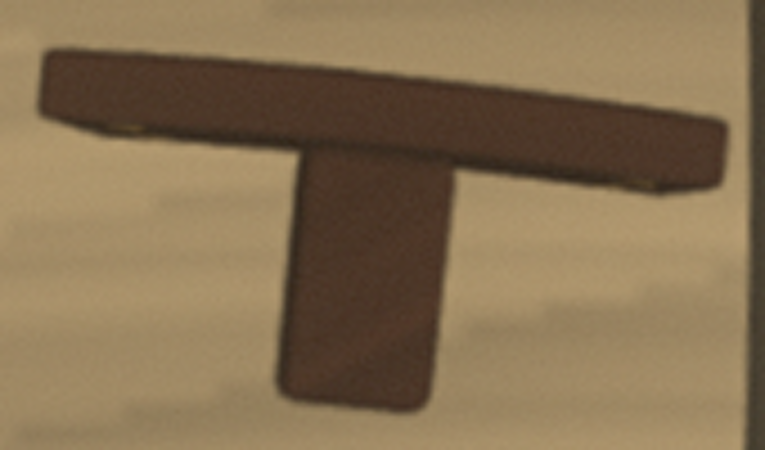

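Run:
```python
from fit import *
s4=lambda l:np.array([[190+u/4.5,70+v/4.5] for u,v in l])
L=np.array([[39,65,167.],[39,-65,167],[25,65,167],[25,-65,167],[-25,15,167],[-25,-15,167],[25,15,167],[25,-15,167]])
fit(L,[("wrist",s4([(43,48),(729,119),(38,115),(723,188),(277,402),(430,413),(302,145),(455,160)]))],[580,-228,-.1])
```

```text
wrist [ 5.79446e+02 -2.27030e+02 -1.82000e-01] 1.6
both [ 5.79446e+02 -2.27030e+02 -1.82000e-01] [-0.6 -0.3  1.3 -0.3 -1.1  1.   0.7  0.5 -1.1  0.4  0.3  1.6 -0.8 -1.6
  1.4 -1.2]
```

Handle fit: origin (579,-227), yaw -0.182. I go down over the lug, 6 mm back of its centre and slightly higher than the grip point, so the gripper body clears the crate.

{"name": "carry_out", "arguments": {"targets": [[[0,0,-3],[30,0,-10],70],[[0,0,-5.7],[61.7,0,-30],70],[[0,0,-5.7],[61.7,0,-60],70],[[0,0,-5.7],[61.7,0,-90],70],[[0,0,-5.7],[61.7,0,-115],70],[[0,0,-5.7],[61.7,0,-132],70],[[0,0,-5.7],[61.7,0,-143],70],[[0,0,-5.7],[61.7,0,-149],70],[[0,0,-5.7],[61.7,0,-149],70]]}}

```text
t: 8.33
ee_pos: [573.2, -225.8, 128.3]
orientation: [-3.129, 0.28, 0.002]
ft_force: [-0.7, 0.5, 0.5]
width: 70.0
```

Run:
```python
from h import *
o=st(); save("wrist","w5")
```

```text
t 8.33 p [ 573.2 -225.8  128.3] rv [-3.129e+00  2.800e-01  2.000e-03] F [-0.7  0.5  0.5] M [0.05 0.07 0.04] w 70.0 q [-0.39  0.53  1.71  0.    0.91  1.35]
```

View pics/w5.png

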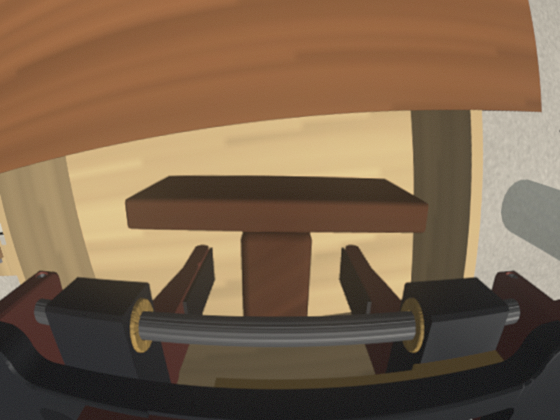

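The lug (243–310) sits centred between the fingers (213–341), square to them. Closing.

{"name": "carry_out", "arguments": {"targets": [[[0,0,0],[0,0,0],20],[[0,0,0],[0,0,0],20],[[0,0,0],[0,0,0],20],[[0,0,0],[0,0,0],20],[[0,0,0],[0,0,0],20],[[0,0,0],[0,0,0],20],[[0,0,0],[0,0,0],20],[[0,0,0],[0,0,0],20]]}}

```text
t: 9.05
ee_pos: [573.7, -225.9, 129.5]
orientation: [-3.129, 0.281, -0.0]
ft_force: [-1.0, 1.1, 2.8]
width: 30.2
```

{"name": "carry_out", "arguments": {"targets": [[[0,0,0],[0,0,6],20],[[0,0,0],[0,0,20],20],[[0,0,0],[0,0,40],20],[[0,0,0],[0,0,65],20],[[0,0,0],[-10,0,90],20],[[0,0,0],[-25,0,110],20],[[0,0,0],[-40,0,120],20],[[0,0,0],[-40,0,120],20]]}}

```text
t: 9.72
ee_pos: [532.6, -226.2, 252.0]
orientation: [3.128, -0.281, 0.003]
ft_force: [0.9, 0.3, -1.9]
width: 29.5
```

Run:
```python
from h import *
o=st(); save("wrist","w6"); save("side","s6")
print([(round(r["confidence"],2),toW("side",r["point"]).round(1).tolist()) for r in place_of("cabinet_drawer0_handle","side")[:2]])
```

```text
t 9.72 p [ 532.6 -226.2  252. ] rv [ 3.128e+00 -2.810e-01  3.000e-03] F [ 0.9  0.3 -1.9] M [ 0.07  0.   -0.  ] w 29.5 q [-0.42  0.32  1.71 -0.    1.11  1.33]
[(0.33, [576.8, 209.2, 27.6])]
```

View pics/w6.png

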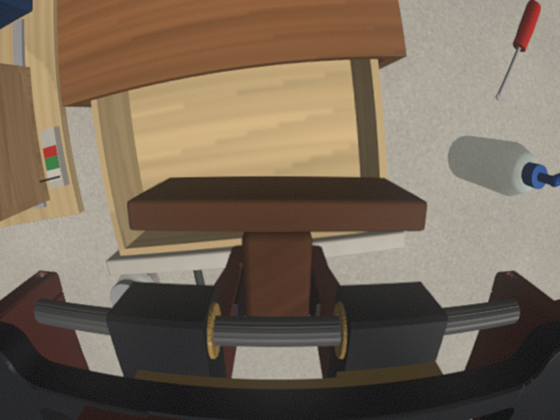

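View pics/s6.png

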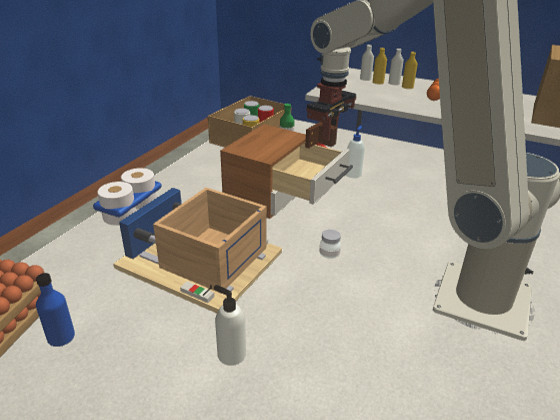

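{"name": "carry_out", "arguments": {"targets": [[[0,0,0],[-8,20,0],20],[[0,0,1],[-15,50,0],20],[[0,0,2],[-22,90,0],20],[[0,0,3],[-28,130,0],20],[[0,0,4],[-32,170,0],20],[[0,0,5],[-35,210,0],20],[[0,0,6],[-35,250,0],20],[[0,0,7],[-35,290,0],20],[[0,0,7.2],[-35,330,0],20],[[0,0,7.2],[-35,365,0],20]]}}

```text
t: 10.7
ee_pos: [498.3, 141.8, 248.2]
orientation: [3.14, -0.082, -0.002]
ft_force: [0.8, -0.4, -1.5]
width: 29.9
```

{"name": "carry_out", "arguments": {"targets": [[[0,0,0],[0,30,0],20],[[0,0,0],[0,55,-10],20],[[0,0,0],[0,70,-25],20],[[0,0,0],[0,75.5,-40],20],[[0,0,0],[0,75.5,-50],20],[[0,0,0],[0,75.5,-50],20]]}}

```text
t: 11.2
ee_pos: [497.0, 214.4, 196.1]
orientation: [3.138, -0.082, -0.008]
ft_force: [-0.0, -0.2, -2.2]
width: 29.9
```

Run:
```python
from h import *
o=st(); print(cv2.Rodrigues(o["orientation"])[0].round(4)); im=save("wrist","w7")
cv2.imwrite('pics/w7z.png',cv2.resize(im[:260,:,::-1],(800,371),interpolation=cv2.INTER_CUBIC))
for q in ["crate","crate_mark","handle","handle_back"]:
    print(q,[(round(r["confidence"],2),toW("wrist",r["point"]).round(1).tolist()) for r in place_of(q,"wrist")[:2]])
```

```text
t 11.2 p [497.  214.4 196.1] rv [ 3.138 -0.082 -0.008] F [-0.  -0.2 -2.2] M [-0.02  0.14 -0.  ] w 29.9 q [ 0.39  0.34  1.83 -0.    0.98  2.01]
[[ 0.9986 -0.052  -0.0054]
 [-0.052  -0.9986 -0.0022]
 [-0.0053  0.0025 -1.    ]]
crate [(0.93, [586.2, 209.9, 32.0])]
crate_mark [(0.68, [585.0, 211.2, 101.3]), (0.21, [548.3, 209.6, 208.8])]
handle [(0.59, [505.4, 212.6, 177.5])]
handle_back [(0.74, [546.1, 207.1, 208.5]), (0.45, [586.4, 215.2, 34.5])]
```

View pics/w7.png

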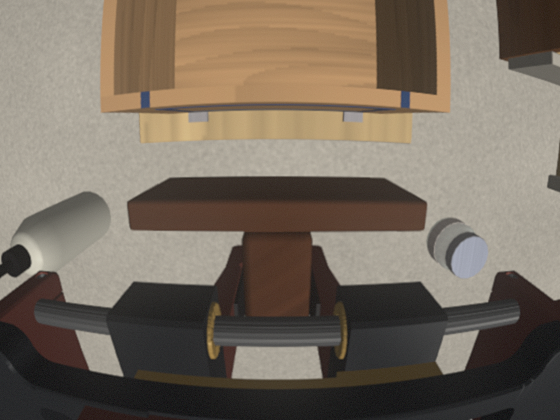

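Run:
```python
from h import *
im=cv2.imread('pics/w7.png')
cv2.imwrite('pics/w7a.png',cv2.resize(im[80:120,90:460],None,fx=2.1,fy=6,interpolation=cv2.INTER_CUBIC))
cv2.imwrite('pics/w7b.png',cv2.resize(im[170:240,120:440],None,fx=2.5,fy=6,interpolation=cv2.INTER_CUBIC))
```

```text
(no output)
```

View pics/w7a.png

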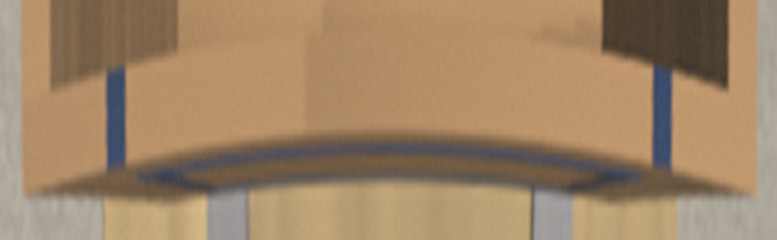

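View pics/w7b.png

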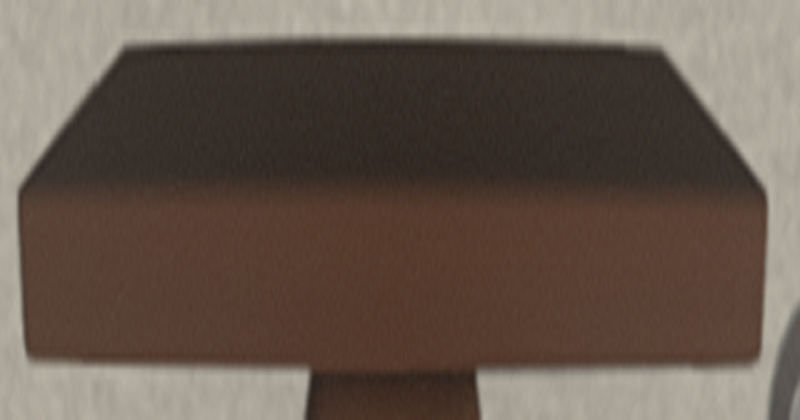

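```bash
cat > rel.py <<'E'
from fit import *
def crate(tl,tr,kl,kr):
    c=atz("wrist",[tl,tr],169.); k=atz("wrist",[kl,kr],169.)
    for a,b in ((c[0],c[1]),(k[0],k[1])):
        d=a-b; print("mid",((a+b)/2).round(1),"w",np.linalg.norm(d).round(1),"yaw",np.arctan2(-d[0],d[1]).round(4))
def handle(pts,L):
    o=monitor.get_obs(); T=np.array(o["ee_pos"]); Rt=cv2.Rodrigues(o["orientation"])[0]
    R0=Rt@np.diag([1,-1,-1.])
    def P(p): return (L@cv2.Rodrigues(p[3:])[0].T+p[:3])@R0.T+T
    r=least_squares(lambda p:(proj("wrist",P(p))-pts).ravel(),[6,0,-22.5,0,0,0.])
    print("handle origin in tool(up) frame",r.x[:3].round(1),"rot deg",np.degrees(r.x[3:]).round(2),"res",np.abs(r.fun).max().round(2))
    W=P(r.x)
    R=R0@cv2.Rodrigues(r.x[3:])[0]; back=R@np.array([39,0,30.])+R0@r.x[:3]+T
    print("back centre W",back.round(1),"yaw",np.arctan2(R[1,0],R[0,0]).round(4),"pitch x-axis z",R[2,0].round(4),"roll y-axis z",R[2,1].round(4))
    # 4dof
    f=lambda p:(proj("wrist",P(np.r_[p[:3],0,0,p[3]]))-pts).ravel(); r=least_squares(f,[6,0,-22.5,0]); print("4dof",r.x.round(3),np.abs(r.fun).max().round(2))
LB=np.array([[39,65,60.],[39,-65,60],[25,65,60],[25,-65,60],[39,65,0],[39,-65,0]])
E
python3 - <<'E'
from rel import *
crate((100.5,112.2),(450.5,112.2),(145.2,108),(405.2,108))
handle(np.array([(128,201.7),(426.8,202.8),(131.2,229.5),(424,230.3),(170,177.8),(384,178)]),LB)
E
```

```text
mid [587.2 210.  169. ] w 225.3 yaw -0.0541
mid [586.7 210.1 169. ] w 159.7 yaw -0.0543
handle origin in tool(up) frame [  5.   -0.5 -25.9] rot deg [ 0.11  0.44 -0.16] res 1.58
back centre W [543.4 211.1 203.9] yaw -0.057 pitch x-axis z -0.0065 roll y-axis z 0.0023
4dof [ 5.3150e+00 -5.7300e-01 -2.6198e+01 -2.0000e-03] 1.72
```

Wrist view: crate top-front edge at rows 108–112, ticks at 145/405, plate square to it. The crate front is about (587,210) with yaw -0.054 and the handle back at (543,211) with yaw -0.057. I lower and then check the height.

{"name": "carry_out", "arguments": {"targets": [[[0,0,0.1],[0,1.2,-15],20],[[0,0,0.1],[0,1.2,-40],20],[[0,0,0.1],[0,1.2,-65],20],[[0,0,0.1],[0,1.2,-85],20],[[0,0,0.1],[0,1.2,-98],20],[[0,0,0.1],[0,1.2,-104],20],[[0,0,0.1],[0,1.2,-104],20],[[0,0,0.1],[0,1.2,-104],20]]}}

```text
t: 12.12
ee_pos: [499.3, 215.7, 96.1]
orientation: [-3.14, 0.081, -0.002]
ft_force: [0.2, 0.6, -1.5]
width: 29.9
```

Run:
```python
from h import *
o=st(); print(cv2.Rodrigues(o["orientation"])[0].round(4)); im=save("wrist","w8"); im=save("side","s8")
cv2.imwrite('pics/s8z.png',cv2.resize(im[180:310,150:330,::-1],(792,572),interpolation=cv2.INTER_CUBIC))
for q in ["handle","handle_back","crate_mark"]:
    print(q,[(round(r["confidence"],2),toW("side",r["point"]).round(1).tolist()) for r in place_of(q,"side")[:2]])
```

```text
t 12.12 p [499.3 215.7  96.1] rv [-3.14e+00  8.10e-02 -2.00e-03] F [ 0.2  0.6 -1.5] M [-0.03  0.07  0.06] w 29.9 q [ 0.39  0.49  1.89 -0.    0.76  2.01]
[[ 9.987e-01 -5.190e-02  1.000e-03]
 [-5.190e-02 -9.987e-01  4.000e-04]
 [ 9.000e-04 -4.000e-04 -1.000e+00]]
handle [(0.62, [506.4, 218.3, 78.9])]
handle_back [(0.85, [545.0, 211.8, 104.3]), (0.58, [480.3, 452.8, 2.7])]
crate_mark [(0.91, [585.7, 210.8, 102.9])]
```

View pics/s8z.png

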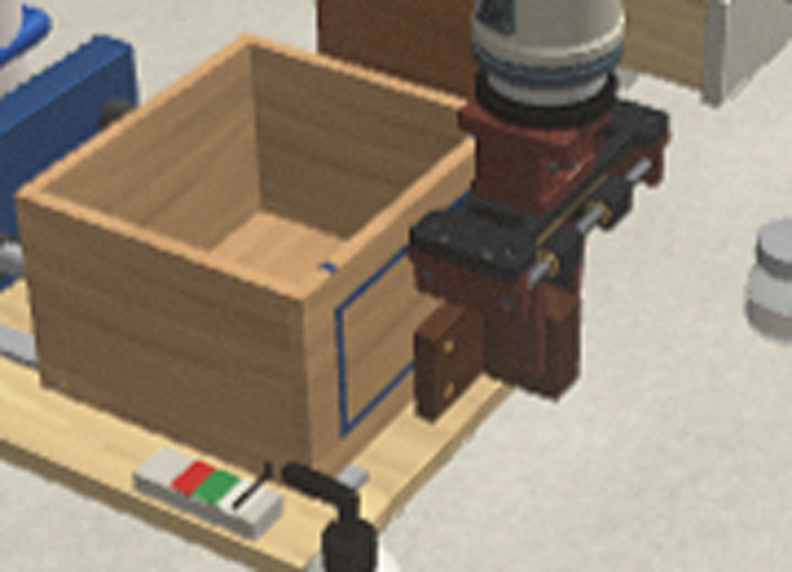

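View pics/w8.png

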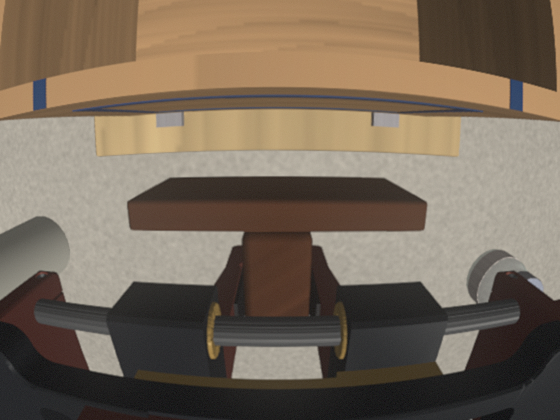

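Run:
```python
from rel import *
o=monitor.get_obs(); T=o["ee_pos"]; R0=cv2.Rodrigues(o["orientation"])[0]@np.diag([1,-1,-1.])
im=cv2.imread('pics/s8.png'); im=cv2.resize(im[220:300,210:300],(810,720),interpolation=cv2.INTER_CUBIC)
for dz,c in ((-22.5,(0,255,0)),(-26,(0,0,255))):
    P=(np.array([[39,65,60.],[39,65,0],[25,65,0],[25,65,60]])+[5.2,-.5,dz])@R0.T+T
    q=((proj("side",P)-[210,220])*9).astype(int); print(P.round(1).tolist())
    cv2.polylines(im,[q],True,c,1)
cv2.imwrite('pics/ov8.png',im[:600])
```

```text
[[546.7, 278.1, 133.9], [546.8, 278.2, 73.9], [532.8, 278.9, 73.9], [532.7, 278.8, 133.9]]
[[546.7, 278.1, 130.4], [546.8, 278.2, 70.4], [532.8, 278.9, 70.4], [532.7, 278.8, 130.4]]
```

View pics/ov8.png

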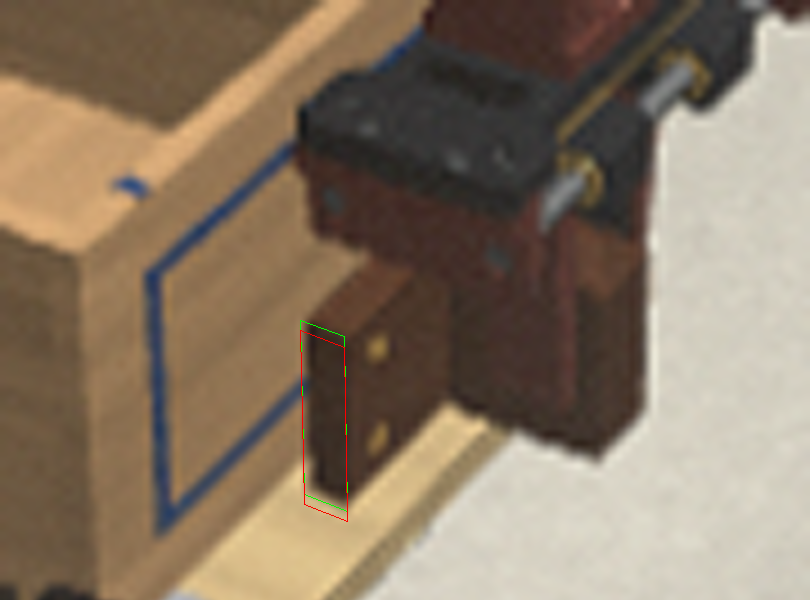

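Run:
```python
from rel import *
for xf in (583,585,587):
    th=-.054; c,s=np.cos(th),np.sin(th)
    P=np.array([[xf-s*77,210+c*77,z] for z in (141,57)]); print(xf,((proj("side",P)-[210,220])*9).round(0).tolist())
```

```text
583 [[153.0, 274.0], [164.0, 517.0]]
585 [[146.0, 272.0], [157.0, 514.0]]
587 [[140.0, 270.0], [151.0, 512.0]]
```

Side view: the plate's height is consistent with the grasp, with its back centre at about 103.5. I lower 4.5 mm and approach along the crate's x axis.

{"name": "carry_out", "arguments": {"targets": [[[0,0,-0.1],[3,-0.2,-2],20],[[0,0,-0.1],[8,-0.4,-4.5],20],[[0,0,-0.1],[15,-0.8,-4.5],20],[[0,0,-0.1],[20,-1.1,-4.5],20],[[0,0,-0.1],[25,-1.4,-4.5],20],[[0,0,-0.1],[28,-1.5,-4.5],20],[[0,0,-0.1],[30,-1.6,-4.5],20],[[0,0,-0.1],[30,-1.6,-4.5],20]]}}

```text
t: 13.03
ee_pos: [529.1, 214.1, 90.8]
orientation: [-3.14, 0.084, -0.0]
ft_force: [0.2, -0.2, -1.7]
width: 29.8
```

Run:
```python
from h import *
o=st(); print(cv2.Rodrigues(o["orientation"])[0].round(4)); im=save("wrist","w9"); im=save("side","s9")
cv2.imwrite('pics/s9z.png',cv2.resize(im[180:310,150:330,::-1],(792,572),interpolation=cv2.INTER_CUBIC))
```

```text
t 13.03 p [529.1 214.1  90.8] rv [-3.14   0.084 -0.   ] F [ 0.2 -0.2 -1.7] M [0.06 0.08 0.01] w 29.8 q [0.36 0.53 1.83 0.   0.78 1.99]
[[ 9.986e-01 -5.340e-02  2.000e-04]
 [-5.340e-02 -9.986e-01  1.000e-04]
 [ 2.000e-04 -1.000e-04 -1.000e+00]]
```

View pics/s9z.png

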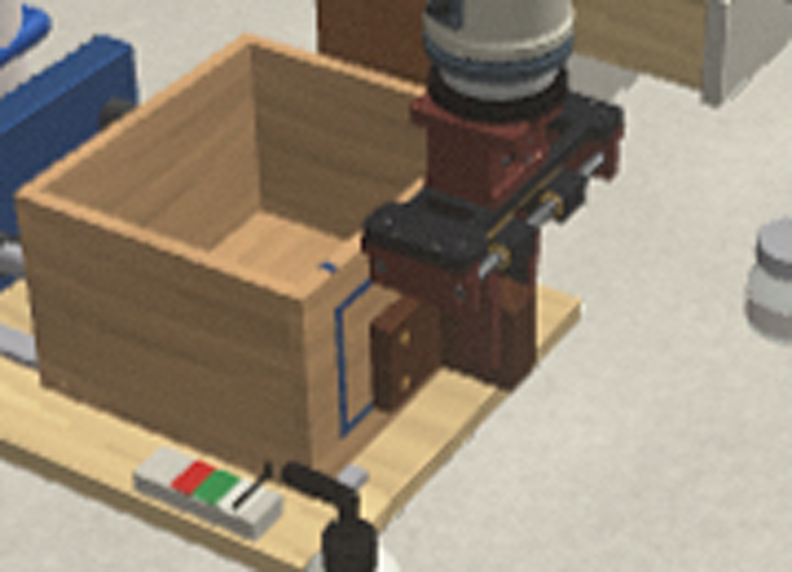

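View pics/w9.png

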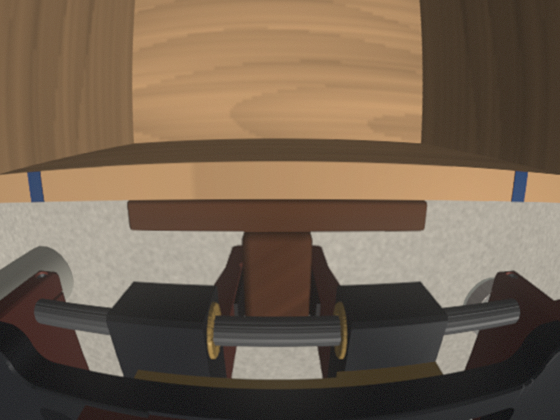

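Ticks (35.5, 519.5) and plate (128–426) share the same centre, about 277, and the edges are parallel. Creeping in.

{"name": "carry_out", "arguments": {"targets": [[[0,0,0],[2,-0.1,0],20],[[0,0,0],[4,-0.2,0],20],[[0,0,0],[6,-0.3,0],20],[[0,0,0],[8,-0.4,0],20],[[0,0,0],[10,-0.5,0],20],[[0,0,0],[12,-0.6,0],20],[[0,0,0],[14,-0.7,0],20]]}}

```text
t: 13.72
ee_pos: [542.5, 213.4, 90.8]
orientation: [3.14, -0.083, -0.001]
ft_force: [-2.4, 1.0, -0.7]
width: 29.8
```

{"name": "carry_out", "arguments": {"targets": [[[0,0,0],[2,-0.1,0],20],[[0,0,0],[4,-0.2,0],20],[[0,0,0],[6,-0.3,0],20],[[0,0,0],[8,-0.4,0],20],[[0,0,0],[10,-0.5,0],20],[[0,0,0],[12,-0.6,0],20],[[0,0,0],[14,-0.7,0],20],[[0,0,0],[16,-0.8,0],20],[[0,0,0],[16,-0.8,0],20],[[0,0,0],[16,-0.8,0],20]]}}

```text
t: 14.55
ee_pos: [557.1, 212.6, 90.6]
orientation: [3.14, -0.083, -0.005]
ft_force: [-8.5, 1.2, 3.2]
width: 29.6
```

Run:
```python
from h import *
o=st(); print(cv2.Rodrigues(o["orientation"])[0].round(4)); im=save("wrist","w10"); im=save("side","s10"); save("scene","c10")
st()
cv2.imwrite('pics/s10z.png',cv2.resize(im[180:310,150:330,::-1],(792,572),interpolation=cv2.INTER_CUBIC))
```

```text
t 14.55 p [557.1 212.6  90.6] rv [ 3.14  -0.083 -0.005] F [-8.5  1.2  3.2] M [0.23 1.11 0.18] w 29.6 q [0.34 0.56 1.77 0.   0.82 1.97]
[[ 9.986e-01 -5.300e-02 -3.200e-03]
 [-5.300e-02 -9.986e-01 -6.000e-04]
 [-3.200e-03  8.000e-04 -1.000e+00]]
t 14.7 p [557.1 212.6  90.6] rv [ 3.14  -0.083 -0.005] F [-8.1  1.2  3.6] M [0.23 1.06 0.23] w 30.0 q [0.34 0.56 1.77 0.   0.82 1.97]
```

View pics/s10z.png

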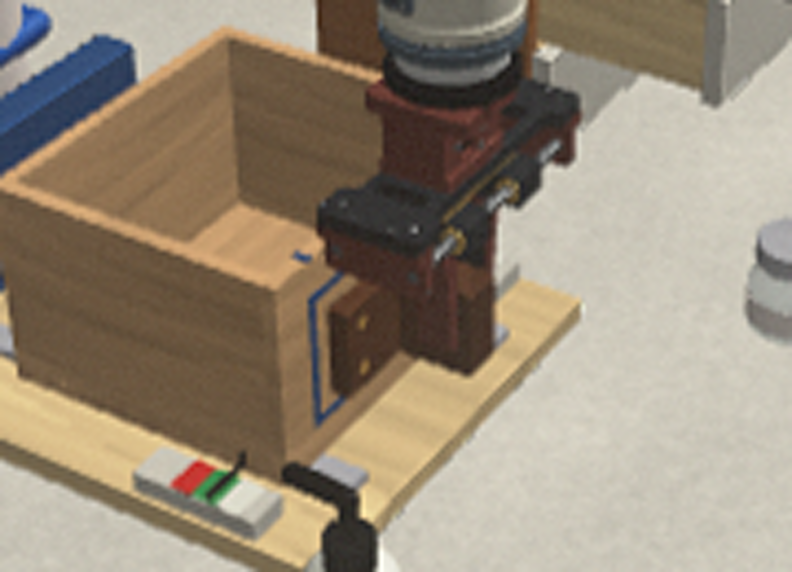

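View pics/w10.png

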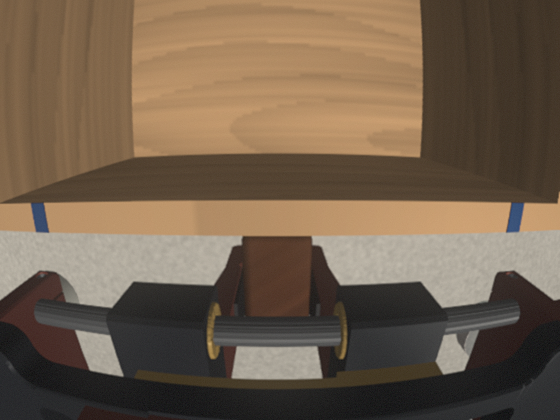

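View pics/c10.png

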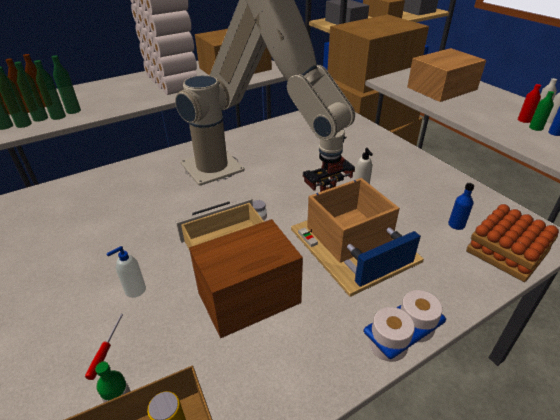

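Pointer is in the green but towards its white side (force 8.3 N, about 17 mm). I add 3 mm for margin.

{"name": "carry_out", "arguments": {"targets": [[[0,0,0],[1.5,-0.1,0],20],[[0,0,0],[3,-0.2,0],20],[[0,0,0],[3,-0.2,0],20],[[0,0,0],[3,-0.2,0],20],[[0,0,0],[3,-0.2,0],20]]}}

```text
t: 15.12
ee_pos: [559.7, 212.4, 90.6]
orientation: [3.14, -0.083, -0.006]
ft_force: [-9.4, 1.5, 4.1]
width: 29.6
```

Run:
```python
from rel import *
o=st(); T=o["ee_pos"]; R0=cv2.Rodrigues(o["orientation"])[0]@np.diag([1,-1,-1.])
im=save("side","s11")
b=cv2.resize(im[225:305,175:265,::-1],(810,720),interpolation=cv2.INTER_CUBIC); cv2.imwrite('pics/s11a.png',b[:600])
P=(np.array([[39,65,60.],[39,65,0],[25,65,0],[25,65,60]])+[5.2,-.5,-22.5])@R0.T+T
print(((proj("side",P)-[175,225])*9).astype(int).tolist())
cv2.imwrite('pics/s11b.png',cv2.resize(im[275:305,175:225,::-1],None,fx=15,fy=15,interpolation=cv2.INTER_CUBIC))
im=save("scene","c11"); cv2.imwrite('pics/c11b.png',cv2.resize(im[215:255,285:335,::-1],None,fx=14,fy=14,interpolation=cv2.INTER_CUBIC))
for n in ("side","scene"):
  for q in ["handle","handle_back","crate_mark","crate","cabinet_drawer0_handle","lotion","soap","screw_jar"]:
    print(n,q,[(round(r["confidence"],2),toW(n,r["point"]).round(1).tolist()) for r in place_of(q,n)[:1]])
```

```text
t 15.12 p [559.7 212.4  90.6] rv [ 3.14  -0.083 -0.006] F [-9.4  1.5  4.1] M [0.29 1.25 0.22] w 29.6 q [0.34 0.56 1.76 0.   0.82 1.97]
[[429, 223], [439, 395], [480, 411], [472, 238]]
side handle [(0.64, [565.3, 210.4, 71.9])]
side handle_back [(0.64, [603.3, 210.8, 98.8])]
side crate_mark []
side crate [(0.66, [598.1, 208.3, 28.6])]
side cabinet_drawer0_handle [(0.84, [463.8, -197.7, 159.4])]
side lotion [(0.87, [483.6, 450.9, 1.7])]
side soap [(0.78, [526.0, -505.8, -3.0])]
side screw_jar [(0.75, [425.6, 1.8, -0.9])]
scene handle []
scene handle_back []
scene crate_mark [(0.66, [602.9, 205.2, 98.5])]
scene crate [(0.85, [606.1, 205.3, 25.9])]
scene cabinet_drawer0_handle [(0.97, [468.0, -199.6, 158.1])]
scene lotion [(0.7, [485.0, 454.5, -1.8])]
scene soap [(0.65, [524.6, -503.1, 3.0])]
scene screw_jar [(0.73, [421.8, -1.1, 2.4])]
```

View pics/s11a.png

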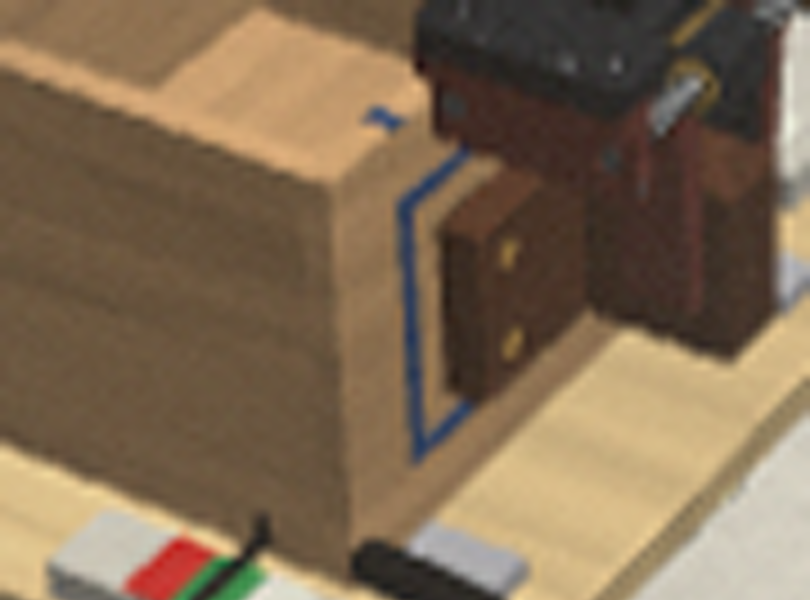

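View pics/s11b.png

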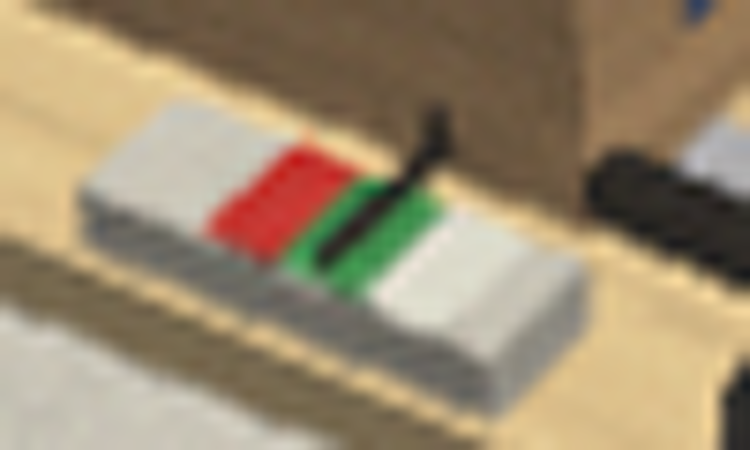

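View pics/c11b.png

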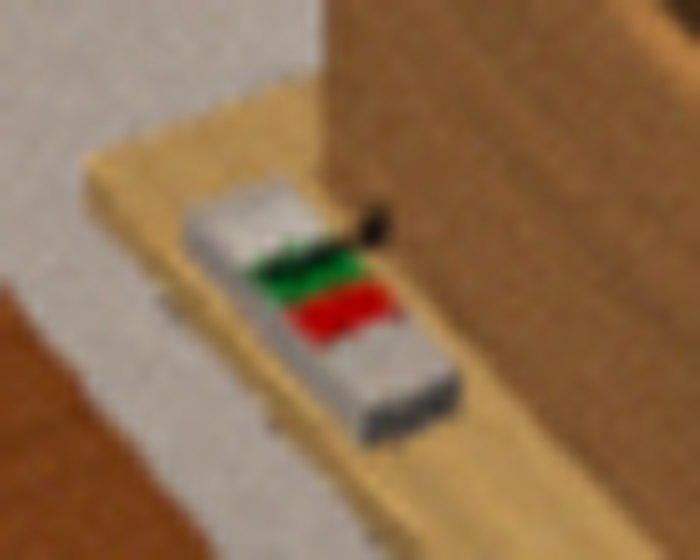

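Run:
```python
from rel import *
th=-.054; c,s=np.cos(th),np.sin(th)
for xf in (600,602,604):
    f=lambda y,z:[xf-s*y,209+c*y,z]
    P=np.array([f(77,141),f(77,57),f(65,129),f(65,69),f(65,141),f(65,57)]); print(xf,((proj("side",P)-[175,225])*9).round(0).astype(int).tolist())
im=cv2.imread('pics/s11.png'); cv2.imwrite('pics/s11c.png',cv2.resize(im[238:280,214:244],None,fx=14,fy=14,interpolation=cv2.INTER_LANCZOS4))
```

```text
600 [[416, 210], [428, 451], [443, 223], [451, 395], [441, 187], [453, 428]]
602 [[410, 208], [422, 449], [437, 221], [445, 393], [435, 185], [447, 426]]
604 [[403, 206], [416, 447], [431, 219], [439, 390], [429, 183], [441, 424]]
```

View pics/s11c.png

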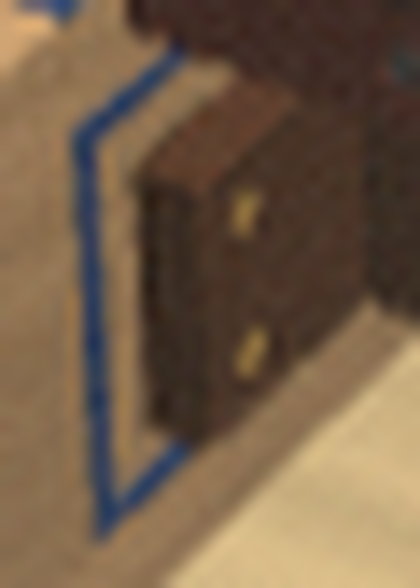

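Pointer is mid-green between the two views, and the force of 9.4 N gives about 19 mm. The plate is inside the frame with clear margins on every visible side. One short hold to confirm it is steady, then hand in.

{"name": "carry_out", "arguments": {"targets": [[[0,0,0],[0,0,0],20],[[0,0,0],[0,0,0],20],[[0,0,0],[0,0,0],20],[[0,0,0],[0,0,0],20],[[0,0,0],[0,0,0],20],[[0,0,0],[0,0,0],20]]}}

```text
t: 16.52
ee_pos: [559.7, 212.4, 90.6]
orientation: [3.14, -0.083, -0.006]
ft_force: [-9.7, 1.5, 4.6]
width: 30.1
```

Run:
```python
from h import *
st(); im=save("wrist","w12"); cv2.imwrite('pics/w12z.png',cv2.resize(im[180:300,:,::-1],(800,343),interpolation=cv2.INTER_CUBIC)); st()
```

```text
t 16.52 p [559.7 212.4  90.6] rv [ 3.14  -0.083 -0.006] F [-9.7  1.5  4.6] M [0.21 1.24 0.2 ] w 30.1 q [0.34 0.56 1.76 0.   0.82 1.97]
t 16.57 p [559.7 212.5  90.5] rv [ 3.14  -0.083 -0.006] F [-9.1  1.   3.6] M [0.23 1.3  0.15] w 30.2 q [0.34 0.56 1.76 0.   0.82 1.97]
```

View pics/w12z.png

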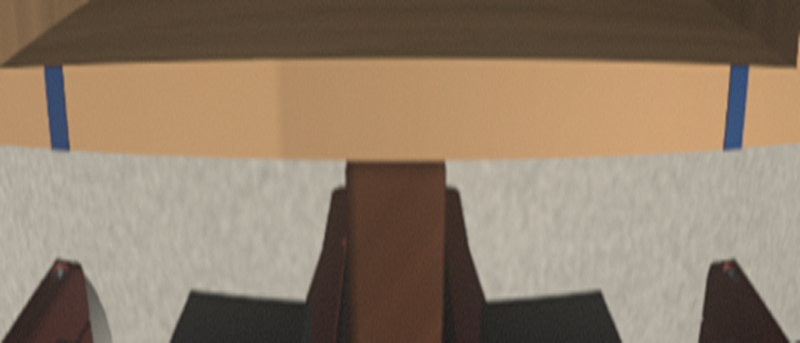

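The lug (348–446) is centred between the ticks (60, 733), the edge is parallel, and the push is steady. Handing in.

```bash
python3 -c "
from h import *
print(order.close_job()); st()"
```

```text
the job is handed in; nothing more can be done
None
the job is handed in; nothing more can be done
```

The job is handed in, and the arm is still gripping the handle and holding it against the crate. I pulled the top drawer to its stop (the force rose to about 11 N there) and left it out. I then took the handle from the drawer, set it upright and square in the blue frame, and pushed the crate back. It took about 16.6 s of the 56 s allowed.

**Last checks:**
- **Push:** it was steady at 9–10 N, which means about 19 mm of sled travel. The pointer stood in the green zone in both outside views.
- **Grip:** the finger opening was 30 mm, so the handle's lug was still held.
- **Sideways position and squareness:** in the wrist view the lug was centred between the blue ticks to within about 0.5 mm, and its turn matched the crate's to about 0.003 rad.
- **Height:** the back centre was at about 98 mm against 99 mm wanted.
- **Bystanders:** the bottles, the jar and the open drawer were found in the same places as before, within the accuracy of the cameras.

**Disagreements:**
- The side view suggested the handle sits about 2.5 mm to the right of centre, which the wrist view did not show. Either way it is well within the 10 mm margin.
- The wrist camera read lengths about 2% too long, so I did not use its height readings.
- Pressing caused about 4 N of vertical force at the wrist and a tool tilt of about 0.3°.

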